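# Release a freshly cut bolt from its cut-off jig and lift it out with spring tongs

## Task

The bolt in the cut-off jig has just been cut to length and its end is sharp, so do not touch it with the fingers. Wind the jig's T-key anticlockwise (it takes several part turns) until the slotted keeper is drawn fully back to its stop; then take the spring tongs from the wooden block, squeeze them shut on the bolt's shank while it stands in its seat, and lift it out of the jig. Finish while holding: keep the tongs squeezed with the bolt in the air, still, at least 10 cm above its seat, the key left wound back and the other things on the table left where they lie.

Things in the scene. Friction and masses are not known exactly. Their poses are not given: they have to be found in the camera images.
- jig: Cut-off jig, fixed to the table: dark steel base plate 88 x 176 x 10 mm (along its x, y, z) with two aluminium blocks, each 56 x 46 mm. Origin at the centre of its underside. The bolt stands at its local (0, +42 mm), in a block 36 mm high with the keeper's guides (screw heads to 40 mm); the T-key at its local (0, -42 mm), on a block 42 mm high (screw heads to 46 mm, collar round the key to 49 mm).
- key (a joint): Turn of the T-key about the upright axis at key_grip, rad; grows anticlockwise seen from above. Starts between 0 and 0.5 (keeper over the bolt head), stop at 3.6 (keeper fully back; it draws the keeper back 4.5 mm per rad towards local -y). Sprung towards 0 but stays where it is left; turning takes up to about 0.12 Nm.
- key_grip (a point): Centre of the T-key's cross bar, on the turning axis, 74 mm above the table. The bar is 50 mm long (along this point's x axis), 11 mm thick (y) and 16 mm high (z 66 to 82 mm); point axes turn with the key. Below it is a slim shank with a 18 mm collar. Fingers opened over 60 mm can be turned round the bar without lifting.
- keeper_nose (a point): Middle between the two prong ends of the keeper, the slotted steel plate 4.3 mm thick that lies over the bolt head (top 35 mm above the table). At key 0 the prongs reach 3.5 mm past the bolt's axis; the bolt is free to rise once they are over 9.5 mm short of it.
- bolt_seat (a point): Bottom of the pocket in the jig in which the bolt head sits, 22 mm above the table.
- cut_bolt: Steel M10 hex bolt cut short, about 40 g, standing head down: head 16 mm across flats, 6.5 mm high, then a 10 mm diameter shank 40 mm long. Origin at the centre of the head's underside, z up along the shank; it stands on bolt_seat. The head sits in an 8 mm deep pocket with 0.7 mm play a side.
- bolt_end (a point): Cut end of the bolt, centre, 46.5 mm above the bolt's origin.
- tool_block: Wooden tool block, fixed, 74 x 84 x 44 mm (x, y, z), origin at the centre of its underside, with an open slot 15 mm (x) by 40 mm (y), 34 mm deep, in which the tongs stand upright.
- tongs: Steel spring tongs, 122 mm tall, 120 g, standing tips down; origin midway between the tips at their lower ends (9 mm above the table as they stand in the block), z up, the two arms at +y and -y and closing along y. The pivot pin is at z 116 mm (top 122 mm, 32 mm long along x). Lift them straight up out of the slot.
- tongs_grip (a point): Where to take the tongs: midway between the two flat grip plates, 88 mm above the tips. Plates 22 mm wide (x), z 71 to 106 mm; 44 to 46 mm apart over their outer faces when open (wider at their lower ends), 40 mm when the tips are closed on a 10 mm shank, 38 mm fully shut. The spring holds them open: pinched with less than 8 N they stay open, over 15 N they shut; 25 to 40 N holds a bolt well.
- tongs_tip (a point): Midway between the jaw tips' inner faces, 8 mm above the tips' lower ends. Tip faces 12 mm wide (x), 16 mm high, 26 mm apart when open; 34 mm over the outside.
- jaw_left: The +y arm of the tongs, with its grip plate and jaw tip; origin on the pivot.
- jaw_right: The -y arm of the tongs, with its grip plate and jaw tip; origin on the pivot.
- bolt_m8_1: Loose bolt lying by, 38 mm long; leave it.
- bolt_m8_2: Loose bolt lying by, 38 mm long; leave it.
- bolt_m8_3: Loose bolt lying by, 38 mm long; leave it.
- duct_corner_3: Flat pressed steel duct corner, L-shaped, 85 x 85 x 8 mm; leave it.
- rivet_tin: Round tin with a red lid, 85 mm across, 54 mm high; leave it.
Not all that is in view belongs to the job. What is shaped like the tool_block but blue is not meant. Several things have the shape of the tongs; the one meant has the colours described above.

How it is judged:
By the outcome, as a careful person would: the job done as asked, in the order asked, and still so for the second after the job is handed in, while the arm keeps its last pose, push and grip.
It also fails if it takes over 67 s, if anything falls off the work surface, if the arm or the gripper's body presses on something with over 40 N, if the wrist force passes 120 N, or if a joint passes its speed limit or range.

## Robot

A 6-joint arm with a two-finger parallel gripper is mounted at the origin on a cart in front of the work surface, level with it; the furniture and walls round the work are solid. World frame = base frame: x ahead of the robot, y to its left, z up, the work surface at z = 0. Lengths are in m, angles in rad, forces in N, time in s.
With the tool pointing down it reaches from about 0.35 to 0.85 m from the base axis. Payload 8.1 kg.
Tool frame: the origin (TCP) lies between the finger pads; the fingertips stand 14 mm ahead of it and the grasp point (between the pads) lies 5 mm behind it (robot.tcp_to_tips is the z of the fingertips in the tool frame, in m); z points along the fingers, y is the line along which they close (so a half turn about z gives the same grasp; the last joint's range is limited). The gripper opens to 93 mm and grips with 3 to 60 N. Pads are 15 mm wide; open, the fingers measure 128 mm over their backs; the gripper's body (75 mm by 188 mm) begins 65 mm behind the grasp point.
Start: joints at [-0.085, 0.13, 1.488, -0, 1.523, -0.085], TCP at [0.6, 0, 0.233] pointing down, gripper open.
Joint ranges: [-2.96, 2.96], [-0.89, 2.26], [0.02, 2.5], [-1.34, 4.48], [0, 2.73], [-2.66, 2.66]. Speed limits (rad/s): [2.39, 2.39, 2.79, 3.14, 3.14, 3.14].

## Interface

Orientations are given as a rotation vector (axis times angle).
In Python, from plant import sensors, read_camera, robot gives the robot as it stands.
- The arm moves only by the tool inch_along, called after "Request:" as name([rows], argument=value, ...), one row to a line, values as JSON. Schema: {"type":"object","properties":{"segments":{"type":"array","items":{"type":"object","properties":{"finger_gap":{"type":"number"},"xyz":{"type":"array","items":{"type":"number"},"minItems":3,"maxItems":3},"rz":{"type":"number"}},"additionalProperties":false,"required":["finger_gap"]},"minItems":1,"maxItems":20},"clamp_n":{"type":"number"},"only":{"type":"string"},"quiet":{"type":"boolean"},"lines":{"type":"string"}},"required":["segments"],"additionalProperties":false}. segments is a list of rows, 1 to 20 of them, each an object with the fields finger_gap (the finger opening in m), xyz (a list: dx, dy, dz in m), rz (a turn about the tool's z in rad); a field left out counts as zero (the opening has to be given); each row shifts and turns the commanded pose from where the row before left it, along the tool's axes as they then stand; what a row does not reach is not made up. A row lasts 1/10 s, in which the tool goes at most 0.05 m and 0.15 rad, less where a joint would pass 70% of its speed; a pose out of reach is approached as far as the arm can. The fingers move at their own pace and stop on an object; clamp_n is the grip in N (left out, the last holds). Time passes only in rows, so rows that do not move let the fingers close. The tool returns the time, the measured TCP pose, the force, the opening and the grip force at its end. only (a regular expression) keeps the lines of the reply that match it, lines (a string "A,B") keeps lines A to B, and quiet returns only ok. Input that does not fit is refused with a message, and nothing moves.
- sensors.read_state(): the state, without advancing time (a new reading comes with each control period).
- read_camera(name): name is "scene" or "side" or "wrist"; returns a dict with "image" (480x640x3 uint8, red, green, blue), "depth" (480x640 float32, m along the optical axis (not along the pixel's ray), 0 where there is no reading), "fx", "fy", "cx", "cy" (pixels), "R" (3x3) and "t" (3): a world point X has camera coordinates R X + t. Camera axes: x right, y down, z forward; pixel columns grow to the right and rows downward; lengths in m; the calibration is good to about 2 mm. A picture is of the moment at which its call begins.
- robot.close_job(): hands the job in; it is judged then, once.
The state is a dict: "t": time; "q": joint angles; "dq": joint speeds; "joint_torque": joint torques, N m; "tool_pos": TCP position; "orientation": TCP orientation; "force": force on the tool from outside, world axes, zero at the start; "wrist_torque": the same for the moment, N m; "opening": finger opening in m; "gripper_force": force on a finger pad.
Only numpy, scipy, OpenCV 4.12 (cv2) and the standard library are available. Lean on these libraries where they do the work, as an engineer would, in place of code of your own. Each camera call takes 0.05 s, during which the arm holds its last target. There are 200 camera calls.

## Working session

There is one attempt and no reset: what is moved stays moved. The work goes in short steps, Python scripts to look and compute and a tool call to move; the robot and the scene stay as the last step left them, time stands still between calls to the robot, and variables do not carry over. Pictures are saved under pics/ and viewed, at most 10 in all, crops included, and the job is handed in when it is done.

```bash
ls; mkdir -p pics; cat > h.py <<'E'
import numpy as np, cv2
from plant import sensors, read_camera, robot
def cam(n):
    c=read_camera(n); return c
def save(c,name,box=None,scale=1):
    im=c["image"][:,:,::-1]
    if box: im=im[box[1]:box[3],box[0]:box[2]]
    im=cv2.resize(im,None,fx=scale,fy=scale,interpolation=cv2.INTER_CUBIC)
    cv2.imwrite("pics/"+name+".png",im)
def ray(c,u,v,z):
    R=np.array(c["R"]);t=np.array(c["t"]);o=-R.T@t
    d=R.T@np.array([(u-c["cx"])/c["fx"],(v-c["cy"])/c["fy"],1.]); return o+d*(z-o[2])/d[2]
def proj(c,X):
    p=np.array(c["R"])@np.array(X)+np.array(c["t"]);return np.array([c["fx"]*p[0]/p[2]+c["cx"],c["fy"]*p[1]/p[2]+c["cy"]])
def cloud(c):
    d=c["depth"];v,u=np.mgrid[:d.shape[0],:d.shape[1]]
    P=np.stack([(u-c["cx"])/c["fx"]*d,(v-c["cy"])/c["fy"]*d,d],-1)
    W=(P-np.array(c["t"]))@np.array(c["R"]); W[d<=0]=np.nan; return W
E
python3 - <<'E'
from h import *
import pickle
cs={}
for n in ["scene","side","wrist"]:
    c=cam(n);cs[n]=c;save(c,n+"0");print(n,-np.array(c["R"]).T@np.array(c["t"]),np.array(c["R"])[2])
pickle.dump(cs,open("c0.pkl","wb"))
print(sensors.read_state())
E
```

```text
pics
scene [ 0.13233086 -0.66295545  0.79365519] [ 0.46097557  0.62331144 -0.6316521 ]
side [0.67425184 0.88648293 0.64405014] [-0.04276202 -0.8413039  -0.53886841]
wrist [0.59935165 0.06630267 0.3827411 ] [-0.00145342 -0.24030377 -0.97069665]
{'t': 0.15, 'q': array([-8.53861184e-02,  1.31028541e-01,  1.48903182e+00,  6.51882352e-06,
        1.52305532e+00, -8.53840595e-02]), 'dq': array([-0.00012386, -0.00070466, -0.00347254,  0.00061053, -0.00072512,
        0.00090715]), 'joint_torque': array([ 8.59073725e-05, -5.60473788e+01, -4.92333663e+01,  7.68201635e-02,
        3.05504061e-02, -1.41810942e-04]), 'tool_pos': array([5.99556323e-01, 7.10227151e-05, 2.31802552e-01]), 'orientation': array([-2.22061719e+00, -2.22061192e+00,  1.53283906e-03]), 'force': array([-0.76647772, -0.47381945,  0.48091699]), 'wrist_torque': array([ 0.00376119, -0.0308463 ,  0.01642125]), 'gripper_force': 0.0, 'opening': 0.09311353878221633}
```

View pics/scene0.png

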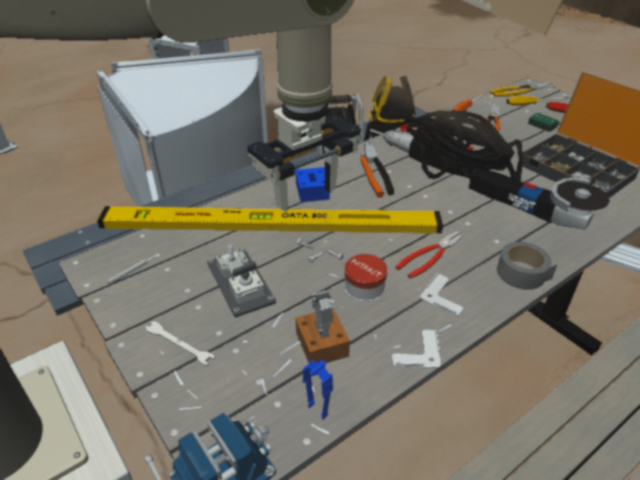

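View pics/side0.png

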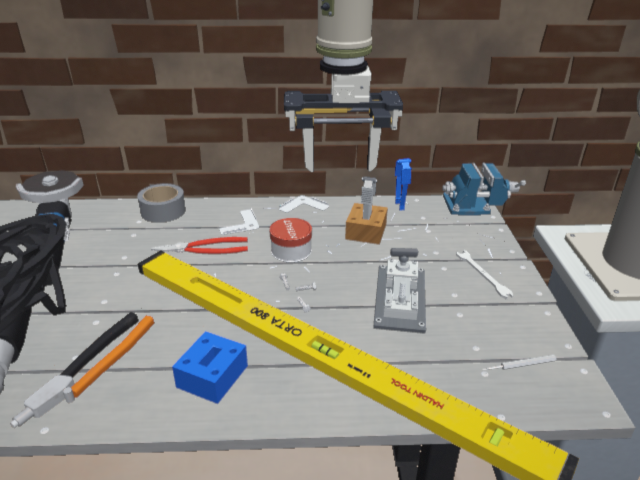

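View pics/wrist0.png

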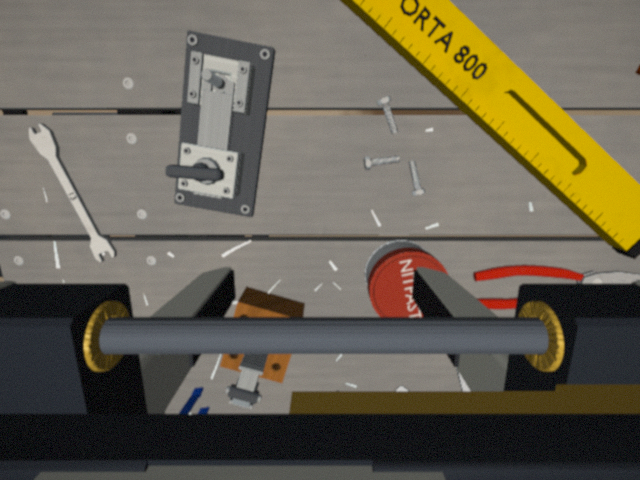

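Candidates:
- Jig: only one, wrist (225,125), scene (240,280).
- T-key: dark bar, wrist (195,172).
- Bolt: wrist (215,78). The M8 bolts at wrist (390,115), (382,161) and (416,177) are loose, so leave them.
- Tongs: grey steel set standing in the wooden block, scene (322,312), side (368,197). The blue tongs at scene (318,388) are a decoy, as are the pliers.
- Block: wooden one at scene (322,335), not the blue one at scene (313,183).

I choose the steel tongs in the wooden block.

```bash
python3 - <<'E'
from h import *
import pickle
cs=pickle.load(open("c0.pkl","rb"))
w=cs["wrist"]
for n,p in zip("abcd",[(192,40),(266,52),(180,198),(247,209)]): print("screw",n,ray(w,*p,0.011))
s=[ray(w,*p,0.011)[:2] for p in [(192,40),(266,52),(180,198),(247,209)]]
print("jig c",np.mean(s,0),"yaw dirs",np.degrees(np.arctan2(*(s[0]-s[2])[::-1])),np.degrees(np.arctan2(*(s[1]-s[3])[::-1])))
for n,c in cs.items():
    W=cloud(c); x,y,z=W[...,0],W[...,1],W[...,2]
    def rect(m,l):
        P=W[m][:,:2].astype(np.float32)
        if len(P)>15: r=cv2.minAreaRect(P*1000); print(n,l,len(P),"c",np.round(r[0],1),"size",np.round(r[1],1),"ang",round(r[2],1),"z",np.nanmedian(z[m]).round(4))
    j=(abs(x-s[0][0])<.15)&(y>-.05)&(y<.3)&(x<.56)&(x>.36)
    rect(j&(z>.006)&(z<.014),"plate"); rect(j&(z>.072)&(z<.09),"bar"); rect(j&(z>.055)&(z<.0705),"bolt/shank")
    hsv=cv2.cvtColor(c["image"],cv2.COLOR_RGB2HSV)
    o=(hsv[...,0]<18)&(hsv[...,1]>130)&(x>.4)&(x<.6)&(y<0.05)&(y>-.25)
    rect(o&(z>.036)&(z<.05),"wood top")
    g=(hsv[...,1]<90)&(x>.4)&(x<.58)&(y<0.0)&(y>-.2)
    for a,b in [(.06,.08),(.08,.115),(.115,.122),(.122,.14)]: rect(g&(z>a)&(z<b),f"tongs {a}")
print(cs["scene"]["image"].shape)
a=cs["scene"]["image"][270:370,280:370];b=cs["side"]["image"][150:250,330:420]; d=w["image"][20:220,150:290]
f=lambda i,h:cv2.resize(i,None,fx=h/i.shape[0],fy=h/i.shape[0],interpolation=cv2.INTER_CUBIC)
cv2.imwrite("pics/crop1.png",np.hstack([f(a,280),f(b,280),f(d,280)])[:,:,::-1])
E
```

```text
screw a [0.46878299 0.17466169 0.011     ]
screw b [0.5415427  0.16388116 0.011     ]
screw c [0.44101663 0.01812367 0.011     ]
screw d [0.51408718 0.0059444  0.011     ]
jig c [0.49135737 0.09065273] yaw dirs 79.94162314399213 80.13832596626276
scene plate 1182 c [493.7 145.9] size [188.2 303.7] ang 15.3 z 0.0102
scene bar 165 c [483.1  46.8] size [13.7 48.8] ang 87.2 z 0.0803
scene bolt/shank 92 c [482.3  86.9] size [45.  96.8] ang 1.1 z 0.0649
scene wood top 1142 c [ 527.9 -143. ] size [86.2 74.5] ang 72.7 z 0.0438
scene tongs 0.06 81 c [ 528.2 -141.6] size [46.9 14.2] ang 77.4 z 0.0706
scene tongs 0.08 234 c [ 527.3 -143.9] size [46.6 21.6] ang 73.1 z 0.0959
scene tongs 0.115 93 c [ 528.1 -142.8] size [44.  22.2] ang 71.9 z 0.1189
scene tongs 0.122 155 c [ 528.2 -141.7] size [29.  26.6] ang 30.7 z 0.1273
side plate 1494 c [476.  145.6] size [154.4 303.2] ang 16.2 z 0.0107
side bar 206 c [484.9  51.1] size [14.1 48.8] ang 83.4 z 0.0797
side bolt/shank 126 c [499.2  88. ] size [94.5 44.3] ang 66.5 z 0.0654
side wood top 634 c [ 528.8 -136.1] size [88.9 72.6] ang 73.3 z 0.0443
side tongs 0.06 51 c [ 528.6 -140. ] size [47.9 11.7] ang 72.2 z 0.0702
side tongs 0.08 208 c [ 528.6 -140.8] size [51.3 22.2] ang 73.1 z 0.098
side tongs 0.115 45 c [ 530.8 -130.1] size [27.4 20.8] ang 68.4 z 0.1187
side tongs 0.122 92 c [ 530.7 -132.1] size [21.3 29.9] ang 72.2 z 0.1275
wrist plate 6876 c [490.8  90.8] size [176.   88.5] ang 79.6 z 0.0089
wrist bar 718 c [483.8  49.4] size [11.1 49.4] ang 85.1 z 0.0801
wrist bolt/shank 248 c [484.3  88.4] size [43.1 95.1] ang 3.3 z 0.0659
wrist wood top 1368 c [ 527.9 -140.4] size [84.8 72.6] ang 72.8 z 0.0426
wrist tongs 0.08 374 c [ 528.  -139.8] size [44.2 21.9] ang 73.5 z 0.1057
wrist tongs 0.115 376 c [ 528.2 -140.6] size [42.4 24.7] ang 70.3 z 0.1181
wrist tongs 0.122 598 c [ 528.6 -140. ] size [27.4 27.5] ang 23.0 z 0.1264
(480, 640, 3)
```

View pics/crop1.png

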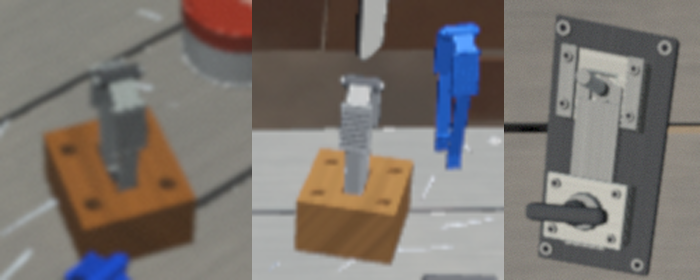

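Picture contents: the grey tongs stand in the wooden block, their pivot at scene (322,298). The bolt stands under the keeper at wrist (215,78). The key bar lies nearly along local x at wrist (195,172).

From the measurements:
- Jig centre is (491,91) mm with yaw −10.1°.
- Key axis is (484,49.4) mm. The bar lies at −4.9°, so the key is at about 0.09 rad.
- Tongs are at (528,−140.3) mm and close along about 72.8°.

Winding from tool turn +1.65 to about −1.86 stays inside the joint 6 range.

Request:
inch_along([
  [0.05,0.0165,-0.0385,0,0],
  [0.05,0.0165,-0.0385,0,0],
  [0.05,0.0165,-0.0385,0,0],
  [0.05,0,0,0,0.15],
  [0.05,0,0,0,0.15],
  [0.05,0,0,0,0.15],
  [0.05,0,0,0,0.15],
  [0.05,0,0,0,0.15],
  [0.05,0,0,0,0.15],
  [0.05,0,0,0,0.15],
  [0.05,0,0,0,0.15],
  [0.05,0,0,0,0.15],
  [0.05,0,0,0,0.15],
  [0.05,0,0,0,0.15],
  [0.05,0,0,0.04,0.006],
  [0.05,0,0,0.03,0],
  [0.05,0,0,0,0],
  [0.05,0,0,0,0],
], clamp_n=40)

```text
refused: segments[0]: [0.05, 0.0165, -0.0385, 0, 0] is not of type 'object' (schema: type "object"). Nothing was moved.
```

I used the wrong layout. The manual says a list of objects, one for each row; once more.

Request:
inch_along([
  {"finger_gap":0.05,"xyz":[0.0165,-0.0385,0]},
  {"finger_gap":0.05,"xyz":[0.0165,-0.0385,0]},
  {"finger_gap":0.05,"xyz":[0.0165,-0.0385,0]},
  {"finger_gap":0.05,"rz":0.15},
  {"finger_gap":0.05,"rz":0.15},
  {"finger_gap":0.05,"rz":0.15},
  {"finger_gap":0.05,"rz":0.15},
  {"finger_gap":0.05,"rz":0.15},
  {"finger_gap":0.05,"rz":0.15},
  {"finger_gap":0.05,"rz":0.15},
  {"finger_gap":0.05,"rz":0.15},
  {"finger_gap":0.05,"rz":0.15},
  {"finger_gap":0.05,"rz":0.15},
  {"finger_gap":0.05,"rz":0.15},
  {"finger_gap":0.05,"xyz":[0,0,0.04],"rz":0.006},
  {"finger_gap":0.05,"xyz":[0,0,0.03]},
  {"finger_gap":0.05},
  {"finger_gap":0.05},
], clamp_n=40)

```text
t: 1.95
tool_pos: [0.4841, 0.0495, 0.1627]
orientation: [3.139, -0.134, -0.002]
force: [1.0, -0.4, -0.1]
opening: 0.0501
gripper_force: 0.0
```

```bash
python3 - <<'E'
from h import *
from scipy.spatial.transform import Rotation as R
s=sensors.read_state();M=R.from_rotvec(s["orientation"]).as_matrix();print(M.round(3),s["q"].round(3))
c=cam("wrist");save(c,"w1")
W=cloud(c);x,y,z=W[...,0],W[...,1],W[...,2]
m=(abs(x-.484)<.05)&(abs(y-.0495)<.045)&(z>.072)&(z<.088);r=cv2.minAreaRect((W[m][:,:2]*1000).astype(np.float32));print(r,m.sum())
E
```

```text
[[ 0.996 -0.085 -0.001]
 [-0.085 -0.996 -0.   ]
 [-0.001  0.    -1.   ]] [-0.003 -0.135  1.882 -0.     1.396  1.652]
((484.0444030761719, 49.04613494873047), (10.358670234680176, 48.94796371459961), 85.08789825439453) 975
```

Request:
inch_along([
  {"finger_gap":0.05,"xyz":[0,0,0.035]},
  {"finger_gap":0.05,"xyz":[0,0,0.035]},
  {"finger_gap":0.05,"xyz":[0,0,0.0235]},
  {"finger_gap":0.05},
  {"finger_gap":0},
  {"finger_gap":0},
  {"finger_gap":0},
  {"finger_gap":0},
  {"finger_gap":0},
], clamp_n=40)

```text
t: 2.9
tool_pos: [0.4851, 0.0495, 0.0699]
orientation: [-3.139, 0.134, -0.002]
force: [0.5, -0.7, -0.7]
opening: 0.0149
gripper_force: 0.0
```

Request:
inch_along([
  {"finger_gap":0},
  {"finger_gap":0},
  {"finger_gap":0},
  {"finger_gap":0,"rz":-0.05},
  {"finger_gap":0,"rz":-0.15},
  {"finger_gap":0,"rz":-0.15},
  {"finger_gap":0,"rz":-0.15},
  {"finger_gap":0,"rz":-0.15},
], clamp_n=40)

```text
t: 3.7
tool_pos: [0.4847, 0.0498, 0.0697]
orientation: [-3.014, -0.884, -0.001]
force: [-2.6, 0.5, 7.5]
opening: 0.0105
gripper_force: 40.0
```

Request:
inch_along([
  {"finger_gap":0,"rz":-0.15},
  {"finger_gap":0,"rz":-0.15},
  {"finger_gap":0,"rz":-0.15},
  {"finger_gap":0,"rz":-0.15},
  {"finger_gap":0,"rz":-0.15},
  {"finger_gap":0,"rz":-0.15},
  {"finger_gap":0,"rz":-0.15},
  {"finger_gap":0,"rz":-0.15},
  {"finger_gap":0,"rz":-0.15},
  {"finger_gap":0,"rz":-0.15},
  {"finger_gap":0,"rz":-0.15},
  {"finger_gap":0,"rz":-0.15},
  {"finger_gap":0,"rz":-0.15},
  {"finger_gap":0,"rz":-0.15},
  {"finger_gap":0,"rz":-0.15},
  {"finger_gap":0,"rz":-0.15},
  {"finger_gap":0,"rz":-0.15},
  {"finger_gap":0},
  {"finger_gap":0},
])

```text
t: 5.6
tool_pos: [0.4826, 0.0493, 0.0696]
orientation: [-0.041, -3.137, 0.001]
force: [-15.7, -3.8, 18.4]
opening: 0.0105
gripper_force: 40.0
```

```bash
python3 -c "
from h import *
s=sensors.read_state();print(s['wrist_torque'],s['q'])"
```

```text
[-0.52333578  2.47364972  0.0098861 ] [-3.56637295e-03 -3.11009358e-02  1.96462146e+00 -6.43638539e-04
  1.21270139e+00 -1.54781990e+00]
```

Request:
inch_along([
  {"finger_gap":0,"rz":-0.1},
  {"finger_gap":0,"rz":-0.1},
  {"finger_gap":0,"rz":-0.08},
  {"finger_gap":0},
])

```text
t: 6.0
tool_pos: [0.4826, 0.0489, 0.0696]
orientation: [0.401, -3.111, 0.001]
force: [-15.2, -5.1, 18.7]
opening: 0.0106
gripper_force: 40.0
```

```bash
python3 -c "
from h import *
s=sensors.read_state();print(s['wrist_torque'],s['q'][5])"
```

```text
[-0.73060126  2.42783536  0.01766416] -1.8303753220409413
```

Request:
inch_along([
  {"finger_gap":0,"rz":-0.06},
  {"finger_gap":0},
])

```text
t: 6.2
tool_pos: [0.4826, 0.0489, 0.0696]
orientation: [0.491, -3.098, 0.001]
force: [-15.0, -5.3, 18.1]
opening: 0.011
gripper_force: 40.5
```

```bash
python3 -c "
from h import *
s=sensors.read_state();print(s['wrist_torque'],s['q'][5])"
```

```text
[-0.82180888  2.44440808 -0.50597606] -1.889011657239703
```

Request:
inch_along([
  {"finger_gap":0.05},
  {"finger_gap":0.05},
  {"finger_gap":0.05},
  {"finger_gap":0.05},
  {"finger_gap":0.05,"xyz":[0,0,-0.04]},
  {"finger_gap":0.05,"xyz":[0,0,-0.04]},
  {"finger_gap":0.05,"xyz":[0,0,-0.04]},
  {"finger_gap":0.05,"xyz":[0,0,-0.03]},
  {"finger_gap":0.05},
  {"finger_gap":0.05},
])

```text
t: 7.2
tool_pos: [0.485, 0.0496, 0.2196]
orientation: [-0.49, 3.102, -0.0]
force: [-0.2, -0.9, -0.4]
opening: 0.0501
gripper_force: 0.0
```

```bash
python3 - <<'E'
from h import *
s=sensors.read_state();print(s["q"].round(3))
c=cam("wrist");save(c,"w2");sc=cam("scene")
W=cloud(c);x,y,z=W[...,0],W[...,1],W[...,2]
m=(abs(x-.484)<.05)&(abs(y-.0495)<.045)&(z>.072)&(z<.088);print(cv2.minAreaRect((W[m][:,:2]*1000).astype(np.float32)),m.sum())
for c in (sc,cam("side")):
    W=cloud(c);x,y,z=W[...,0],W[...,1],W[...,2];m=(abs(x-.484)<.05)&(abs(y-.0495)<.045)&(z>.072)&(z<.088);print(cv2.minAreaRect((W[m][:,:2]*1000).astype(np.float32)),m.sum())
E
```

```text
[-0.003 -0.174  1.812  0.     1.502 -1.887]
((482.5760498046875, 49.089107513427734), (49.459590911865234, 10.99421501159668), 16.083097457885742) 671
((483.96295166015625, 47.14143371582031), (50.51763916015625, 12.665729522705078), 16.760345458984375) 158
((484.32476806640625, 51.055782318115234), (49.710655212402344, 13.762348175048828), 16.489194869995117) 193
```

View pics/w2.png

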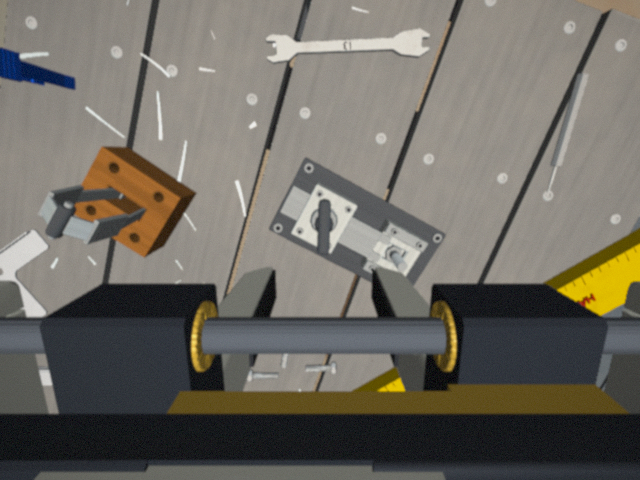

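The key now sits at its stop: the bar has turned 201°, wrist (322,225), and the keeper is back, clear of the bolt at (397,255). The tongs stand at wrist (95,215) in the wooden block at (140,200). Next I go over the tongs.

Request:
inch_along([
  {"finger_gap":0.07,"rz":0.15},
  {"finger_gap":0.07,"rz":0.15},
  {"finger_gap":0.07,"rz":0.15},
  {"finger_gap":0.07,"rz":0.15},
  {"finger_gap":0.07,"rz":0.013},
  {"finger_gap":0.07,"xyz":[-0.0195,-0.0337,0]},
  {"finger_gap":0.07,"xyz":[-0.0195,-0.0337,0]},
  {"finger_gap":0.07,"xyz":[-0.0195,-0.0337,0]},
  {"finger_gap":0.07,"xyz":[-0.0195,-0.0337,0]},
  {"finger_gap":0.07,"xyz":[-0.0195,-0.0337,0]},
  {"finger_gap":0.07},
  {"finger_gap":0.07},
], clamp_n=6)

```text
t: 8.55
tool_pos: [0.5273, -0.1406, 0.2179]
orientation: [-0.467, -3.104, -0.001]
force: [0.0, 0.3, 0.1]
opening: 0.0698
gripper_force: 0.0
```

```bash
python3 - <<'E'
from h import *
from scipy.spatial.transform import Rotation as R
s=sensors.read_state();M=R.from_rotvec(s["orientation"]).as_matrix();print(np.degrees(np.arctan2(M[1,1],M[0,1])),s["q"].round(3))
for n in("wrist","scene","side"):
    c=cam(n);W=cloud(c);x,y,z=W[...,0],W[...,1],W[...,2]
    b=(abs(x-.528)<.05)&(abs(y+.14)<.05)
    hsv=cv2.cvtColor(c["image"],cv2.COLOR_RGB2HSV);o=(hsv[...,0]<18)&(hsv[...,1]>130)
    for l,m in(("tongs",b&(z>.075)&(z<.121)),("top",b&(z>.122)&(z<.14)),("wood",o&(z>.036)&(z<.05)&(abs(x-.528)<.08)&(abs(y+.14)<.08))):
        if m.sum()>20: print(n,l,cv2.minAreaRect((W[m][:,:2]*1000).astype(np.float32)),m.sum())
E
```

```text
72.88159639121042 [-0.355 -0.007  1.658  0.     1.493 -1.627]
wrist tongs ((527.396240234375, -141.13873291015625), (45.789756774902344, 22.30523109436035), 72.74065399169922) 580
wrist top ((527.4249267578125, -140.7935333251953), (26.704294204711914, 26.72319984436035), 29.90677261352539) 910
wrist wood ((527.4140014648438, -141.05328369140625), (82.91999816894531, 74.13056182861328), 72.61128234863281) 3961
scene tongs ((527.6517944335938, -143.75384521484375), (46.25743103027344, 21.991474151611328), 72.95600128173828) 345
scene top ((528.3753051757812, -142.86709594726562), (29.52094841003418, 26.624265670776367), 39.604122161865234) 156
scene wood ((527.919189453125, -142.56028747558594), (87.43760681152344, 74.30274963378906), 72.78868103027344) 1148
side tongs ((528.681640625, -139.4059600830078), (47.78095626831055, 21.911039352416992), 71.86109161376953) 262
side top ((530.71142578125, -133.18846130371094), (21.857725143432617, 29.89858627319336), 73.01334381103516) 94
side wood ((528.5548706054688, -137.2445068359375), (87.41693115234375, 72.66959381103516), 72.83731842041016) 640
```

Request:
inch_along([
  {"finger_gap":0.07,"xyz":[0,0,0.04]},
  {"finger_gap":0.07,"xyz":[0,0,0.04]},
  {"finger_gap":0.07,"xyz":[0,0,0.03]},
  {"finger_gap":0.07,"xyz":[0,0,0.014]},
  {"finger_gap":0.07},
  {"finger_gap":0},
  {"finger_gap":0},
  {"finger_gap":0},
  {"finger_gap":0},
  {"finger_gap":0},
  {"finger_gap":0},
], clamp_n=6)

```text
t: 9.8
tool_pos: [0.529, -0.1406, 0.0965]
orientation: [0.469, 3.104, -0.0]
force: [0.1, 1.0, 7.3]
opening: 0.0456
gripper_force: 6.2
```

Request:
inch_along([
  {"finger_gap":0,"xyz":[0,0,-0.01]},
  {"finger_gap":0,"xyz":[0,0,-0.02]},
  {"finger_gap":0,"xyz":[0,0,-0.03]},
  {"finger_gap":0,"xyz":[0,0,-0.03]},
  {"finger_gap":0,"xyz":[0,0,-0.03]},
  {"finger_gap":0,"xyz":[0,0,-0.02]},
  {"finger_gap":0},
  {"finger_gap":0},
], clamp_n=6)

```text
t: 10.6
tool_pos: [0.5278, -0.1403, 0.2349]
orientation: [0.469, 3.106, -0.0]
force: [0.3, 1.0, -2.4]
opening: 0.0459
gripper_force: 5.9
```

```bash
python3 - <<'E'
from h import *
c=cam("side");save(c,"s2",(280,60,460,260),3)
W=cloud(cam("wrist"))
E
```

```text
(no output)
```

View pics/s2.png

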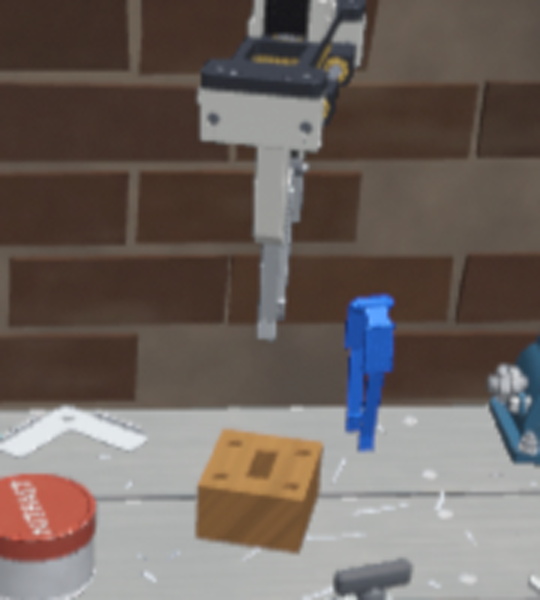

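The tongs hang upright and open in the fingers, tips at side-crop (268,335), and the wooden block's slot is empty. Next I measure the bolt.

```bash
python3 - <<'E'
from h import *
import pickle
from scipy.spatial.transform import Rotation as R
cs=pickle.load(open("c0.pkl","rb"));cs["scene2"]=cam("scene");cs["side2"]=cam("side")
for n,c in cs.items():
    W=cloud(c);x,y,z=W[...,0],W[...,1],W[...,2]
    for a,b in((.044,.064),(.0655,.073)):
        m=(abs(x-.4985)<.02)&(abs(y-.132)<.02)&(z>a)&(z<b)
        P=W[m]; 
        if len(P)>5:print(n,a,len(P),cv2.minAreaRect((P[:,:2]*1000).astype(np.float32)),P[:,2].max().round(4))
s=sensors.read_state();M=R.from_rotvec(s["orientation"]).as_matrix()
d=np.array([.4985,.132,.2349])-s["tool_pos"];print("tool delta",(M.T@d).round(4))
# held tongs, seen by wrist: tip location
c=cam("wrist");W=cloud(c);Q=(W-s["tool_pos"])@M
m=(abs(Q[...,0])<.03)&(abs(Q[...,1])<.035)&(Q[...,2]>.02)&(Q[...,2]<.1)
P=Q[m];print(len(P), cv2.minAreaRect((P[:,:2]*1000).astype(np.float32)) if len(P) else 0,P[:,2].max())
c=cs["side2"];W=cloud(c);Q=(W-s["tool_pos"])@M
m=(abs(Q[...,0])<.03)&(abs(Q[...,1])<.035)&(Q[...,2]>.06)&(Q[...,2]<.1);P=Q[m];print(P.min(0),P.max(0))
c=cs["scene2"];W=cloud(c);Q=(W-s["tool_pos"])@M
m=(abs(Q[...,0])<.03)&(abs(Q[...,1])<.035)&(Q[...,2]>.06)&(Q[...,2]<.1);P=Q[m];print(P.min(0),P.max(0))
E
```

```text
scene 0.044 34 ((496.396240234375, 129.74310302734375), (8.61483383178711, 11.941341400146484), 31.906103134155273) 0.0638
scene 0.0655 16 ((499.179443359375, 130.70350646972656), (12.099132537841797, 5.962707042694092), 53.615238189697266) 0.0714
side 0.044 57 ((499.63116455078125, 134.99465942382812), (7.852021217346191, 9.757442474365234), 80.30122375488281) 0.0637
side 0.0655 23 ((499.7120361328125, 133.22860717773438), (8.890324592590332, 8.56581974029541), 82.57150268554688) 0.0708
wrist 0.044 91 ((500.94805908203125, 130.6239776611328), (9.679162979125977, 4.519089221954346), 62.34395217895508) 0.0637
wrist 0.0655 114 ((498.28900146484375, 132.07241821289062), (9.236062049865723, 10.179015159606934), 25.74671745300293) 0.069
scene2 0.044 34 ((497.21795654296875, 128.27334594726562), (8.736984252929688, 9.653542518615723), 54.9717903137207) 0.0639
scene2 0.0655 14 ((498.9263000488281, 130.88412475585938), (10.633743286132812, 6.411306858062744), 60.817901611328125) 0.071
side2 0.044 56 ((499.5155944824219, 134.78860473632812), (6.379819869995117, 9.422990798950195), 87.97967529296875) 0.0638
side2 0.0655 24 ((499.3328552246094, 133.14561462402344), (9.525960922241211, 8.243049621582031), 30.06081199645996) 0.0715
tool delta [ 0.1075  0.2514 -0.0014]
908 ((0.9246582984924316, -0.1641101837158203), (41.42911911010742, 13.064105987548828), 89.83052825927734) 0.08742689959459608
[-0.00648895 -0.01811879  0.06027139] [0.00623843 0.02049326 0.08682055]
[-0.00715423 -0.02132283  0.06002021] [0.00550454 0.01647656 0.08656585]
```

Request:
inch_along([
  {"finger_gap":0,"xyz":[0.006,0.0142,0]},
  {"finger_gap":0,"xyz":[0.0121,0.0284,0]},
  {"finger_gap":0,"xyz":[0.0148,0.0346,0]},
  {"finger_gap":0,"xyz":[0.0148,0.0346,0]},
  {"finger_gap":0,"xyz":[0.0148,0.0346,0]},
  {"finger_gap":0,"xyz":[0.0148,0.0346,0]},
  {"finger_gap":0,"xyz":[0.0148,0.0346,0]},
  {"finger_gap":0,"xyz":[0.0108,0.0248,0]},
  {"finger_gap":0,"xyz":[0.0046,0.011,0]},
  {"finger_gap":0},
  {"finger_gap":0},
], clamp_n=6)

```text
t: 11.95
tool_pos: [0.4993, 0.1312, 0.2349]
orientation: [-0.468, -3.106, 0.001]
force: [-0.3, 0.1, -1.2]
opening: 0.0464
gripper_force: 5.9
```

```bash
python3 - <<'E'
from h import *
from scipy.spatial.transform import Rotation as R
s=sensors.read_state();M=R.from_rotvec(s["orientation"]).as_matrix()
print((M.T@(np.array([.4986,.1321,.2349])-s["tool_pos"])).round(4))
for n in("side","scene"):
    c=cam(n);W=cloud(c);Q=(W-s["tool_pos"])@M
    m=(abs(Q[...,0])<.03)&(abs(Q[...,1])<.035)&(Q[...,2]>.06)&(Q[...,2]<.1);P=Q[m];print(n,P.min(0),P.max(0))
    z=W[...,2];m=(abs(W[...,0]-.4985)<.02)&(abs(W[...,1]-.132)<.02)&(z>.0655)&(z<.073);P=W[m];print(len(P),P.mean(0) if len(P) else 0)
E
```

```text
[ 0.0009  0.0006 -0.    ]
side [-0.00655034 -0.01772818  0.06010952] [0.00559819 0.02002173 0.08553411]
24 [0.49957726 0.13345948 0.06825222]
scene [-0.00705851 -0.02116851  0.06057653] [0.0049583  0.01488362 0.08584007]
15 [0.49901461 0.1295004  0.06799045]
```

Request:
inch_along([
  {"finger_gap":0,"xyz":[0.0009,0.0006,0.01]},
  {"finger_gap":0,"xyz":[0,0,0.02]},
  {"finger_gap":0,"xyz":[0,0,0.02]},
  {"finger_gap":0,"xyz":[0,0,0.02]},
  {"finger_gap":0,"xyz":[0,0,0.02]},
  {"finger_gap":0,"xyz":[0,0,0.013]},
  {"finger_gap":0},
  {"finger_gap":0},
], clamp_n=6)

```text
t: 12.85
tool_pos: [0.4988, 0.1322, 0.1323]
orientation: [-0.47, -3.106, 0.0]
force: [0.2, -0.6, -0.8]
opening: 0.0458
gripper_force: 5.9
```

```bash
python3 - <<'E'
from h import *
c=cam("side");a=c["image"][170:330,350:450];b=cam("scene")["image"][190:320,190:290]
f=lambda i:cv2.resize(i,(int(i.shape[1]*560/i.shape[0]),560),interpolation=cv2.INTER_CUBIC)
cv2.imwrite("pics/d.png",np.hstack([f(a),f(b)])[:,:,::-1])
E
```

```text
(no output)
```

View pics/d.png

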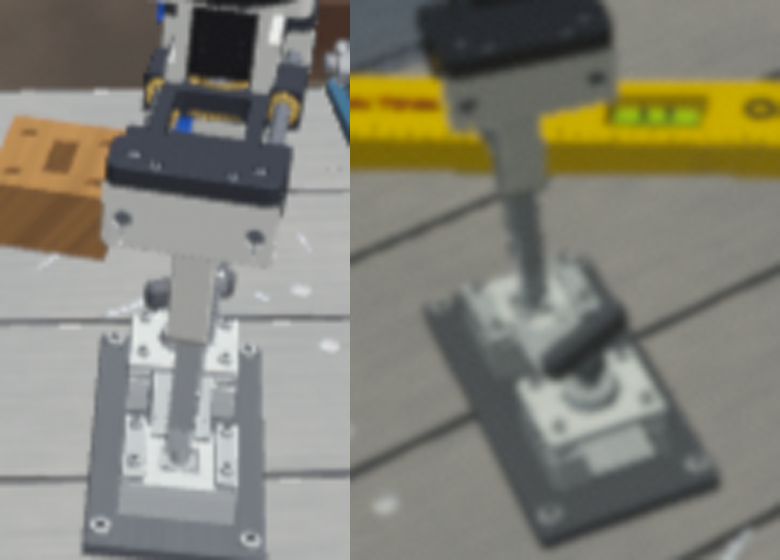

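The tongs straddle the bolt in its seat: tips at crop (180,445) in the left view and (530,300) in the right. The forces are near zero, so I squeeze at 33 N.

Request:
inch_along([
  {"finger_gap":0},
  {"finger_gap":0},
  {"finger_gap":0},
  {"finger_gap":0},
  {"finger_gap":0},
], clamp_n=33)

```text
t: 13.45
tool_pos: [0.4995, 0.1327, 0.1331]
orientation: [0.469, 3.105, 0.001]
force: [-0.4, -0.0, 5.5]
opening: 0.0397
gripper_force: 33.0
```

Request:
inch_along([
  {"finger_gap":0,"xyz":[0,0,-0.005]},
  {"finger_gap":0,"xyz":[0,0,-0.01]},
  {"finger_gap":0,"xyz":[0,0,-0.02]},
  {"finger_gap":0,"xyz":[0,0,-0.03]},
  {"finger_gap":0,"xyz":[0,0,-0.03]},
  {"finger_gap":0,"xyz":[0,0,-0.03]},
  {"finger_gap":0,"xyz":[0,0,-0.02]},
  {"finger_gap":0,"xyz":[0,0,-0.01]},
  {"finger_gap":0},
  {"finger_gap":0},
  {"finger_gap":0},
  {"finger_gap":0},
], clamp_n=33)

```text
t: 14.65
tool_pos: [0.4981, 0.1324, 0.2856]
orientation: [-0.469, -3.104, 0.001]
force: [0.5, 0.4, -1.5]
opening: 0.0392
gripper_force: 33.0
```

```bash
python3 - <<'E'
from h import *
c=cam("side");a=c["image"][60:330,340:460];b=cam("scene")["image"][100:320,180:290]
f=lambda i:cv2.resize(i,(int(i.shape[1]*590/i.shape[0]),590),interpolation=cv2.INTER_CUBIC)
cv2.imwrite("pics/e.png",np.hstack([f(a),f(b)])[:,:,::-1])
W=cloud(c);x,y,z=W[...,0],W[...,1],W[...,2]
m=(abs(x-.499)<.012)&(abs(y-.133)<.02)&(z>.1);print("lowest held",np.sort(z[m])[:5])
m=(abs(x-.484)<.05)&(abs(y-.0495)<.045)&(z>.072)&(z<.088);print(cv2.minAreaRect((W[m][:,:2]*1000).astype(np.float32))[2])
E
```

```text
lowest held [0.17474682 0.17536245 0.17545684 0.17566891 0.17569988]
11.445279121398926
```

View pics/e.png

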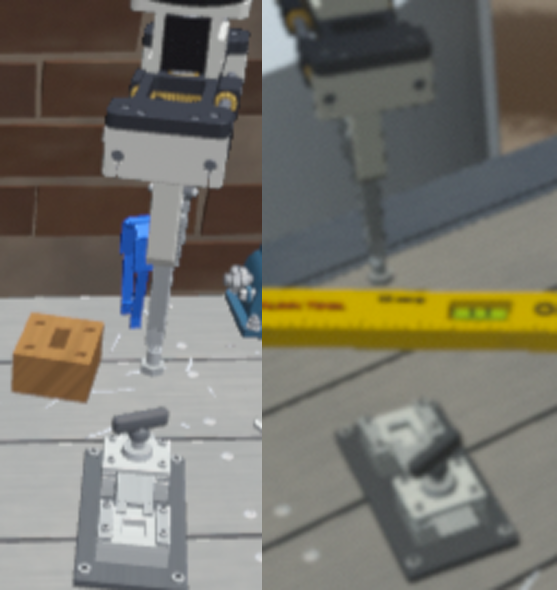

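The bolt hangs in the tongs, head at crop (152,368), and its pocket is empty at (130,535). The side view gave a bar angle of 11°, against 16° before, so I'm checking that before handing in.

```bash
python3 - <<'E'
from h import *
for k in range(2):
  for n in("side","scene"):
    W=cloud(cam(n));x,y,z=W[...,0],W[...,1],W[...,2]
    for lo in(.068,.074,.077):
        m=(abs(x-.484)<.03)&(abs(y-.0495)<.03)&(z>lo)&(z<.086)
        P=(W[m][:,:2]*1000);u=np.linalg.svd(P-P.mean(0))[2][0];r=cv2.minAreaRect(P.astype(np.float32));print(n,lo,len(P),np.round(r[1],1),round(r[2],1),"pca",np.degrees(np.arctan(u[1]/u[0])).round(1))
s=sensors.read_state();print(s["t"],abs(s["dq"]).max())
E
```

```text
side 0.068 222 [48.5 14.4] 13.4 pca 15.3
side 0.074 168 [48.  14.4] 13.4 pca 15.5
side 0.077 131 [48.  14.4] 13.4 pca 15.5
scene 0.068 182 [49.6 13.5] 14.1 pca 15.0
scene 0.074 143 [49.6 13.5] 13.5 pca 15.2
scene 0.077 115 [49.7 12.7] 15.6 pca 15.3
side 0.068 225 [49.2 14.7] 18.0 pca 14.9
side 0.074 168 [49.2 14.6] 17.5 pca 15.2
side 0.077 131 [48.9 14.5] 17.0 pca 15.5
scene 0.068 180 [50.5 16.3] 22.2 pca 15.0
scene 0.074 143 [50.3 13.7] 18.1 pca 15.4
scene 0.077 115 [50.2 13.6] 17.3 pca 15.5
14.95 0.0028478905588908855
```

The minAreaRect angle is just noisy. PCA gives about 15.4° steadily in both views, so the key is still at its stop. The arm is still, so I hand in.

```bash
python3 -c "
from plant import robot
print(robot.close_job())"
```

```text
the job is handed in; nothing more can be done
None
```

I handed the job in with the key wound back to its stop and the bolt held still in the squeezed tongs, about 15 cm above its seat; it took about 15 s of the 67 s allowed, and the fingers never touched the bolt.

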